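# Load a jar mill and shut its guard

## Robot

A 6-joint arm with a two-finger parallel gripper is mounted at the origin on the work surface. World frame = base frame: x ahead of the robot, y to its left, z up, the work surface at z = 0. Lengths are in mm, angles in rad, forces in N, time in s.
With the tool pointing down it reaches from about 300 to 775 mm from the base axis. Payload 14.6 kg.
Tool frame: the origin (TCP) lies midway between the tips of the shut fingers; the grasp point (between the pads) lies manip.grasp_offset behind it (manip.grasp_offset is the distance from the TCP to the grasp point, in mm); z points along the fingers, y is the direction in which the jaws open and shut (so a half turn about z gives the same grasp; the last joint's range is limited). The gripper opens to 94 mm and grips with 3 to 60 N. Pads are 16 mm wide; open, the fingers measure 119 mm over their backs; the gripper's body (75 mm by 177 mm) begins 78 mm behind the grasp point.
Start: joints at [-1.236, 0.3, 1.521, -0, 1.321, -0.067], TCP at [215.084, -506.19, 205.446] pointing down, gripper open.
Joint ranges: [-3.03, 3.03], [-0.79, 2.21], [0.23, 2.52], [-1.04, 4.18], [0, 3.07], [-2.55, 2.55]. Speed limits (rad/s): [2.22, 2.22, 2.57, 3.14, 3.14, 3.14].

## Interface

Orientations are given as [roll, pitch, yaw] about the fixed x, y, z axes, in that order (R = Rz(yaw) Ry(pitch) Rx(roll)).
In Python, from cell import monitor, vision, order, manip gives the robot as it stands.
- The arm moves only by the shell command python3 -m jog 'ROWS' [FORCE]. ROWS is JSON, a list of rows, each a list of 7 numbers: the shift along the tool's x, y, z in cm, then the turn, a rotation vector about the tool's x, y, z in rad, then the opening in per cent of the stroke, from 0 (shut) to 100 (fully open). In form: [[tx, ty, tz, rx, ry, rz, jaw], ...]. A call has 1 to 8 rows; each row shifts and turns the commanded pose from where the row before left it, along the tool's axes as they then stand; what a row does not reach is not made up. A row lasts 1/10 s, in which the tool goes at most 50 mm and 8.59 degrees, less where a joint would pass 70% of its speed; a pose out of reach is approached as far as the arm can. A call is refused whole if a number of a shift passes 5 or a number of a turn 0.15, either way. A call with a gripper value outside its range is refused whole. The fingers move at their own pace and stop on an object; FORCE is the grip in N (left out, the last holds). Time passes only in rows, so rows that do not move let the fingers close. It gives the time, the measured TCP pose, the force and the opening at its end, in the units of the state.
- monitor.read_state(): the state, without advancing time (a new reading comes with each control period).
- vision.camera(name): name is "scene" or "top" or "wrist"; returns a dict with "color" (420x560x3 uint8, blue, green, red), "fx", "fy", "cx", "cy" (pixels), "cam_to_world" (4x4, takes a point from camera to world coordinates); the wrist camera has in their place "tool_from_camera" (4x4, takes a point from camera to tool coordinates, whose origin is the TCP and whose axes are the flange's). Camera axes: x right, y down, z forward; pixel columns grow to the right and rows downward; lengths in mm; the calibration is good to about 2 mm. A picture is of the moment at which its call begins: read the wrist's pose just before it. There is no depth.
- order.sign_off(): hands the job in, once; it reports no verdict.
The state is a dict: "clock": time; "joints": joint angles; "qd": joint speeds; "effort": joint torques, N m; "eef_pos": TCP position; "eef_rot": TCP orientation; "wrist_force": force on the tool from outside, world axes, zero at the start; "moment": the same for the moment, N m; "finger_gap": finger opening in mm.
Only numpy, scipy, OpenCV 4.12 (cv2) and the standard library are available. Lean on these libraries where they do the work, as an engineer would, in place of code of your own. Each camera call takes 0.05 s, during which the arm holds its last target.

## Task

Load the mill jar with the blue lid onto the two rollers of the blue bench mill, laying it down gently so that it lies along them and wholly on them. Then push the clear sliding guard shut over it until its latch clicks and holds it, without slamming it and without pressing on hard once it has caught, because the red plunger of the safety switch in front of it must not be driven in too far. Leave the other jars, the pottery, the bottle and the brushes where they are.

Things in the scene. Friction and masses are not known exactly. Their poses are not given: they have to be found in the camera images.
- mill: Bench jar mill, fixed, level: blue base 210 (its x) x 505 (its y) x 55 mm high. Origin on the table below the border of the grey motor housing (y -215 to -10 mm, 125 mm high) and the roller bay (y 0 to 175). +y is the guard's closing direction. An aluminium plate 136 mm high ends the bay at y 176; behind it the steel catch bracket, 215 mm high, overhangs the bay to y 150 above height 168.
- bay (a point): Middle of the roller bay: the point where the axis of a jar lying on both rollers passes, 105 mm above the table, 90 mm along the mill's y; its axes are the mill's. The two black rollers, 22 mm thick, turn freely; they run along y from 1 to 175 mm, with axes at x -22 and +22 mm, 73 mm above the table.
- guard (a joint): Opening of the clear sliding guard in m: nominally 0 shut, growing towards the mill's -y; starts at 0.155 to 0.185, parked over the motor. A hood 200 (y) x 154 (x) mm on rails, top 146 mm above the table, end frames 154, open at ends and below; its front edge is at y = 200 mm minus the opening. 0.7 kg, about 2 N of friction. Let go before the click, it is pushed back by the plunger.
- guard_handle (a point): Middle of the guard's black bow handle, which moves with it: a bar along the mill's x, 14 mm thick, 100 mm between its legs, axis 188 mm above the table and 42 mm above the guard's top, 160 mm behind the guard's front edge. Can be pushed from behind or pinched from above.
- catch_nominal (a point): Nominal place of the guard's front edge when latched, fixed on the mill, 147 mm above the table. The catch bracket is screwed through slots, up to 14 mm to either side along the mill's y: the true catching point is not given and must be felt. A sprung bolt (red knob) rides up the steel ramp on the guard's front frame and drops behind it (click). Below it the switch plunger meets the guard.
- guard_front (a point): Middle of the guard's front edge, 147 mm above the table; moves with it. Push needed: 2 N free; 4 to 6 N over the last 22 mm, on the bolt; it falls to nearly nothing at the click, as the bolt snaps over; then about 13 N on the red 12 mm switch plunger, rising by 2.5 N per mm. Latched and let go it holds the plunger 3.5 mm in; beyond 7.5 mm (about 23 N of push) the switch is overloaded.
- jar_blue_centre (a point): The porcelain mill jar with blue lid and blue band, lying on its side. This point is on its axis in the middle of the white body, a cylinder 56 mm in diameter and 64 mm long along its x axis; the lid (52 mm in diameter) with its clamp is at the +x end, so that the jar reaches from x = -32 to +48 mm. It may lie on the rollers either way round. About 0.4 kg.
- rest: Wooden jar rest, fixed: board 340 (its x) x 85 mm with two dowels along x, on which the three jars lie in a row, end to end, some 100 mm apart, their axes along x, 51 mm above the table; end boards 34 mm high. Origin on the table under its middle.
- jar_red_centre (a point): Jar of the same size with a red lid, lying on the rest; to be left there.
- jar_yellow_centre (a point): Jar of the same size with a yellow lid, lying on the rest; to be left there.
- mug: Unglazed cream mug, 80 mm wide and 95 mm high; origin under its middle. Leave alone.
- bowl: White bowl, 120 mm wide and 60 mm high; origin under its middle. Leave alone.
- bottle: Clear water bottle with teal cap, 68 mm wide and 210 mm high; origin under its middle. Leave alone.
- figure: Painted ceramic cat, 84 mm wide and 132 mm high; origin under its middle. Leave alone.
- brush_pot: Blue pot with brushes, 72 mm wide, 215 mm high with the brushes; origin under its middle. Leave alone.
Mind the look-alikes: they are no part of the job. Leave any green or pink look-alike of the part that bears jar_blue_centre alone.

How it is judged:
By the outcome, as a careful person would: the job done as asked, in the order asked, and still so for the second after the job is handed in, with the robot touching nothing.
It also fails if it takes over 61 s, if anything falls off the work surface, if the arm or the gripper's body presses on something with over 40 N, if the wrist force passes 120 N, or if a joint passes its speed limit or range.

## Working session

There is one attempt and no reset: what is moved stays moved. The work goes in short steps, Python scripts to look and compute and a shell command to move; the robot and the scene stay as the last step left them, time stands still between calls to the robot, and variables do not carry over. Pictures are saved under pics/ and viewed, and the job is handed in when it is done.

```bash
ls; mkdir -p pics
python3 - <<'E'
from cell import monitor, vision, order, manip
import cv2
print(monitor.read_state()); print(manip.grasp_offset)
for n in ("scene","top","wrist"):
    c=vision.camera(n); cv2.imwrite(f"pics/{n}0.png",c["color"])
    print(n,c["fx"],c["fy"],c["cx"],c["cy"]); print(c.get("cam_to_world",c.get("tool_from_camera")))
E
```

```text
pics
{'clock': 0.0, 'joints': array([-1.23560048e+00,  3.00446860e-01,  1.52159665e+00, -3.46397959e-05,
        1.32066291e+00, -6.65775085e-02]), 'qd': array([-0.0008617 ,  0.00184601,  0.00066138,  0.00084655,  0.00062889,
       -0.00070142]), 'effort': array([-2.36670840e-04, -5.31808877e+01, -3.52735412e+01,  7.08030956e-02,
        2.44483317e-02, -9.98908945e-05]), 'eef_pos': array([ 214.99272115, -505.95680876,  204.89303225]), 'eef_rot': array([-3.14047913e+00, -4.06189509e-05,  4.01781926e-01]), 'wrist_force': array([-0.17161989,  0.27819333,  0.26941642]), 'moment': array([-0.08157547,  0.03276922,  0.03214731]), 'finger_gap': 94.04651697739388}
18.8
scene 537.2476370588589 537.2476370588589 270.462191177529 209.4816963851694
[[ 4.11709833e-01  7.84752441e-01 -4.63312659e-01  1.33103080e+03]
 [ 9.11254003e-01 -3.48626519e-01  2.19261700e-01 -4.02176200e+02]
 [ 1.05430750e-02 -5.12467713e-01 -8.58641768e-01  1.69301556e+03]
 [ 0.00000000e+00  0.00000000e+00  0.00000000e+00  1.00000000e+00]]
top 538.6002599033867 538.6002599033867 276.8223218289428 205.5757312973925
[[-5.39026781e-02 -9.74920535e-01  2.15926959e-01  1.11459725e+02]
 [-9.98546106e-01  5.27180297e-02 -1.12464865e-02  1.14408201e+01]
 [-4.18813231e-04 -2.16219240e-01 -9.76344747e-01  1.90729271e+03]
 [ 0.00000000e+00  0.00000000e+00  0.00000000e+00  1.00000000e+00]]
wrist 349.08002173668245 349.08002173668245 281.75874287369595 201.78793200338407
[[ 2.40074569e-04 -9.63928406e-01 -2.66161549e-01  7.77468278e+01]
 [ 9.99999817e-01  3.79010517e-04 -4.70633263e-04 -5.68148049e-01]
 [ 5.54534798e-04 -2.66161388e-01  9.63928321e-01 -1.80720234e+02]
 [ 0.00000000e+00  0.00000000e+00  0.00000000e+00  1.00000000e+00]]
```

View pics/scene0.png

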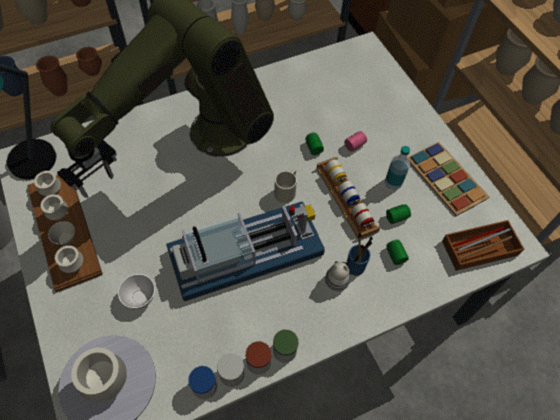

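View pics/top0.png

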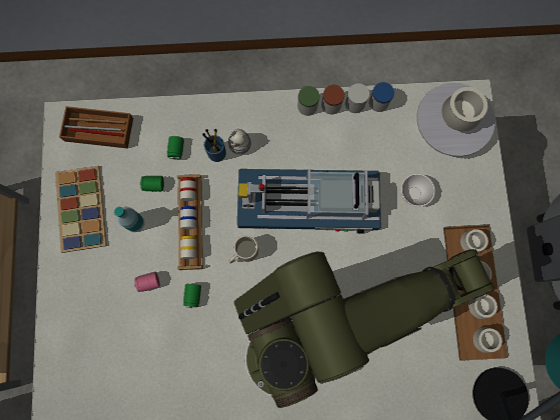

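View pics/wrist0.png

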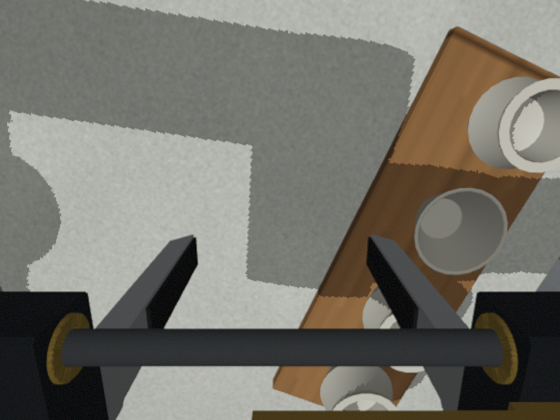

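Run:
```python
import cv2
a=cv2.imread("pics/top0.png")[155:285,160:270]; cv2.imwrite("pics/c1.png",cv2.resize(a,None,fx=4.5,fy=4.5,interpolation=cv2.INTER_CUBIC))
a=cv2.imread("pics/top0.png")[155:240,225:395]; cv2.imwrite("pics/c2.png",cv2.resize(a,None,fx=4.5,fy=4.5,interpolation=cv2.INTER_CUBIC))
a=cv2.imread("pics/scene0.png")[140:250,260:400]; cv2.imwrite("pics/c3.png",cv2.resize(a,None,fx=5,fy=5,interpolation=cv2.INTER_CUBIC))
```

```text
(no output)
```

View pics/c1.png

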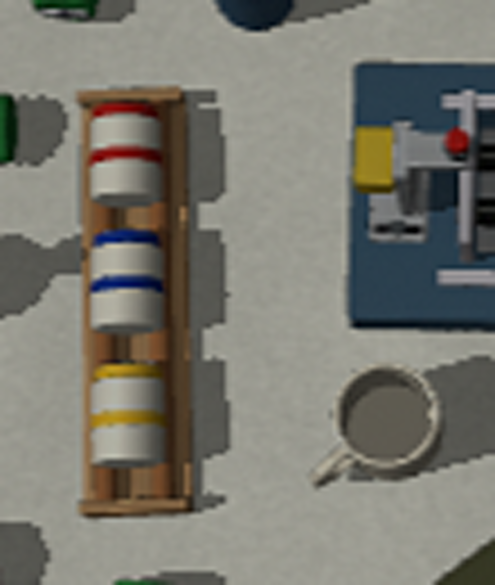

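View pics/c2.png

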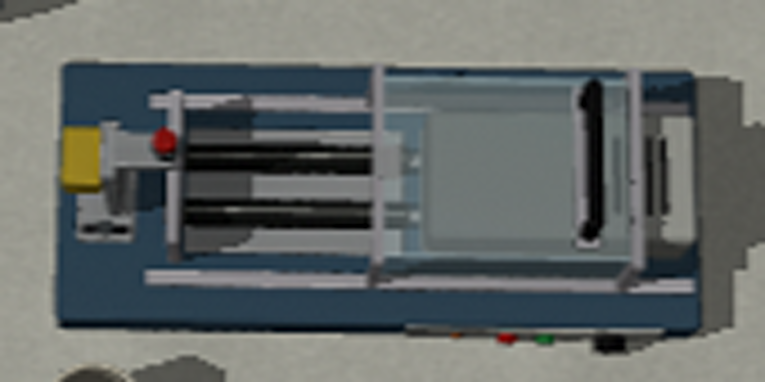

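View pics/c3.png

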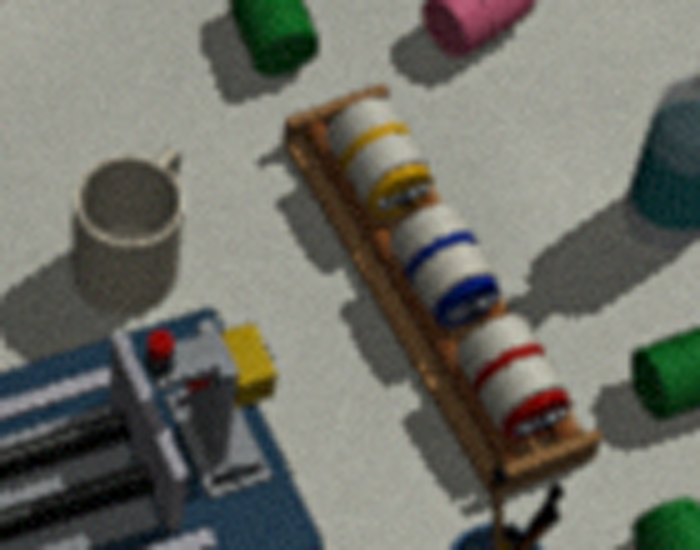

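Candidates: in the top view the blue-lidded jar is in the middle of the rest at (189,216), red is at (189,189) and yellow at (189,246). The green and pink look-alikes are at (175,147), (152,184), (192,295) and (147,282), and there is a blue glaze pot at (383,93). The crop confirms the middle one has the white body, blue lid and blue band, with its lid towards world +x.

```bash
cat > h.py <<'E'
import numpy as np, cv2
from cell import monitor, vision, manip
from scipy.spatial.transform import Rotation as Ro
def ray(c,uv,z,T=None):
    T=c["cam_to_world"] if T is None else T
    T=np.array(T); d=T[:3,:3]@np.array([(uv[0]-c["cx"])/c["fx"],(uv[1]-c["cy"])/c["fy"],1])
    o=T[:3,3]; return o+d*(z-o[2])/d[2]
def wristcam():
    s=monitor.read_state(); c=vision.camera("wrist")
    T=np.eye(4); T[:3,:3]=Ro.from_euler('xyz',s["eef_rot"]).as_matrix(); T[:3,3]=s["eef_pos"]
    c["cam_to_world"]=T@np.array(c["tool_from_camera"]); return s,c
def proj(c,p):
    q=np.linalg.inv(c["cam_to_world"])@np.append(p,1); return (c["fx"]*q[0]/q[2]+c["cx"],c["fy"]*q[1]/q[2]+c["cy"])
E
python3 - <<'E'
from h import *
c=vision.camera("top")
def cr(u,v,z,n,o=(160,155),f=4.5):
    print(n,np.round(ray(c,((u+.5)/f-.5+o[0],(v+.5)/f-.5+o[1]),z),1))
cr(126,234,70,"lid end"); cr(126,328,60,"body end")
cr(90,290,51,"L");cr(163,290,51,"R")
for p in ((80,93),(182,90),(192,510),(84,513)): cr(*p,34,"rest")
o=(225,155)
for p,z in (((62,64),55),((697,72),55),((697,330),55),((57,327),55)): cr(*p,z,"base",o)
for p,z in (((378,66),154),((376,284),146),((636,72),154),((630,290),146),((594,90),188),((588,232),188),((176,92),136),((176,256),136),((165,142),200)): cr(*p,z,"x",o)
E
```

```text
lid end [530.9 301.6  70. ]
body end [458.7 304.5  60. ]
L [492.  333.5  51. ]
R [488.9 276.6  51. ]
rest [656.9 342.   34. ]
rest [655.  260.3  34. ]
rest [318.2 260.4  34. ]
rest [320.4 343.7  34. ]
base [662.9 120.1  55. ]
base [ 629.1 -383.2   55. ]
base [ 421.9 -363.4   55. ]
base [451.1 132.2  55. ]
x [ 619.1 -123.   154. ]
x [ 453.9 -110.9  146. ]
x [ 603.9 -316.3  154. ]
x [ 439.3 -298.3  146. ]
x [ 582.3 -277.9  188. ]
x [ 475.9 -264.3  188. ]
x [612.1  29.9 136. ]
x [485.2  36.1 136. ]
x [556.8  39.1 200. ]
```

```bash
cat >> h.py <<'E'
def plan(x,y,z,yaw,n,jaw=100):
    "n equal rows taking the tool (pointing down) to world x,y,z,yaw"
    s=monitor.read_state(); p=s["eef_pos"]; y0=s["eef_rot"][2]
    d=(yaw-y0+np.pi)%(2*np.pi)-np.pi; d/=n
    M=np.zeros((2,2))
    for k in range(n):
        a=y0+k*d; M+=np.array([[np.cos(a),np.sin(a)],[np.sin(a),-np.cos(a)]])
    v=np.linalg.solve(M,np.array([x-p[0],y-p[1]]))/10
    print("row x%d:"%n,[round(float(t),3) for t in (v[0],v[1],-(z-p[2])/10/n,0,0,-d,jaw)])
    q=p[:2].copy()
    for k in range(n):
        a=y0+k*d; q=q+10*np.array([[np.cos(a),np.sin(a)],[np.sin(a),-np.cos(a)]])@v
        if k%4==3: print(k+1,np.round(q),round(y0+k*d+d,2),end="; ")
    print()
E
python3 - <<'E'
from h import *
plan(470,303,290,3.13,25)
E
```

```text
row x25: [4.265, 2.038, -0.339, 0.0, 0.0, -0.109, 100.0]
4 [ 401. -484.] 0.84; 8 [ 561. -385.] 1.27; 12 [ 663. -227.] 1.71; 16 [690. -42.] 2.15; 20 [635. 138.] 2.58; 24 [510. 278.] 3.02;
```

```bash
python3 -m jog '[[4.2,2,-1,0,0,-0.109,100],[4.2,2,-1,0,0,-0.109,100],[4.2,2,-1,0,0,-0.109,100],[4.2,2,-1,0,0,-0.109,100],[4.2,2,-1,0,0,-0.109,100],[4.2,2,-1,0,0,-0.109,100],[4.2,2,-1,0,0,-0.109,100],[4.2,2,-1,0,0,-0.109,100]]'
python3 - <<'E'
from h import *
s,c=wristcam(); cv2.imwrite("pics/w1.png",c["color"]); np.save("w1.npy",c["cam_to_world"])
plan(470,303,290,3.13,17)
E
```

```text
clock: 1.0
eef_pos: [556.7, -385.2, 285.2]
eef_rot: [-3.141, -0.0, 1.278]
wrist_force: [0.6, -0.5, -0.5]
finger_gap: 93.8
row x17: [4.213, 2.048, -0.019, 0.0, 0.0, -0.108, 100.0]
4 [ 662. -223.] 1.72; 8 [687. -39.] 2.16; 12 [633. 139.] 2.59; 16 [509. 278.] 3.02;
```

View pics/w1.png

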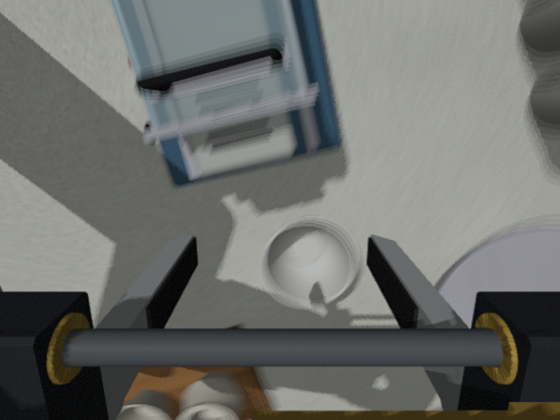

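The wrist view is slightly motion-blurred. It shows the guard handle at (215,68) and the bowl at (312,262), as expected. I'm continuing to the jar.

```bash
python3 -m jog '[[4.2,2,0,0,0,-0.108,100],[4.2,2,0,0,0,-0.108,100],[4.2,2,0,0,0,-0.108,100],[4.2,2,0,0,0,-0.108,100],[4.2,2,0,0,0,-0.108,100],[4.2,2,0,0,0,-0.108,100],[4.2,2,0,0,0,-0.108,100],[4.2,2,0,0,0,-0.108,100]]'
python3 -m jog '[[4.2,2,0,0,0,-0.108,100],[4.2,2,0,0,0,-0.108,100],[4.2,2,0,0,0,-0.108,100],[4.2,2,0,0,0,-0.108,100],[4.2,2,0,0,0,-0.108,100],[4.2,2,0,0,0,-0.108,100],[4.2,2,0,0,0,-0.108,100],[4.2,2,0,0,0,-0.108,100]]'
python3 -m jog '[[4.2,2,0,0,0,-0.108,100],[0,0,0,0,0,0,100],[0,0,0,0,0,0,100]]'
python3 - <<'E'
from h import *
s,c=wristcam(); cv2.imwrite("pics/w2.png",c["color"]); np.save("w2.npy",c["cam_to_world"])
E
```

```text
clock: 1.85
eef_pos: [683.6, -47.1, 284.7]
eef_rot: [-3.141, -0.001, 2.142]
wrist_force: [1.2, -0.4, -1.1]
finger_gap: 93.9
clock: 2.65
eef_pos: [508.8, 268.9, 285.0]
eef_rot: [-3.141, -0.001, 3.006]
wrist_force: [0.2, 0.9, 1.1]
finger_gap: 94.2
clock: 2.95
eef_pos: [471.1, 293.6, 285.7]
eef_rot: [3.141, 0.0, 3.11]
wrist_force: [0.7, -0.1, -0.4]
finger_gap: 93.9
```

View pics/w2.png

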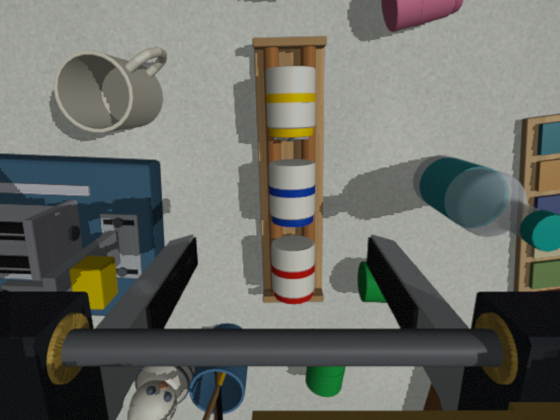

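Run:
```python
from h import *
s,c=wristcam()
im=c["color"]; a=im[140:240,240:340]; cv2.imwrite("pics/w2c.png",cv2.resize(a,None,fx=6,fy=6,interpolation=cv2.INTER_CUBIC))
for uv,z in (((269,190),51),((315,190),51),((292,225),77),((266,97),51),((316,97),51),((271,260),51),((314,260),51),((292,299),77)): print(uv,np.round(ray(c,uv,z),1))
print(s["eef_pos"])
```

```text
(269, 190) [493.4 277.5  51. ]
(315, 190) [495.3 333.7  51. ]
(292, 225) [530.5 304.   77. ]
(266, 97) [384.5 278.7  51. ]
(316, 97) [386.4 335.6  51. ]
(271, 260) [586.4 276.2  51. ]
(314, 260) [588.2 331.8  51. ]
(292, 299) [628.3 301.6  77. ]
[471.81849322 293.01743069 285.46671833]
```

View pics/w2c.png

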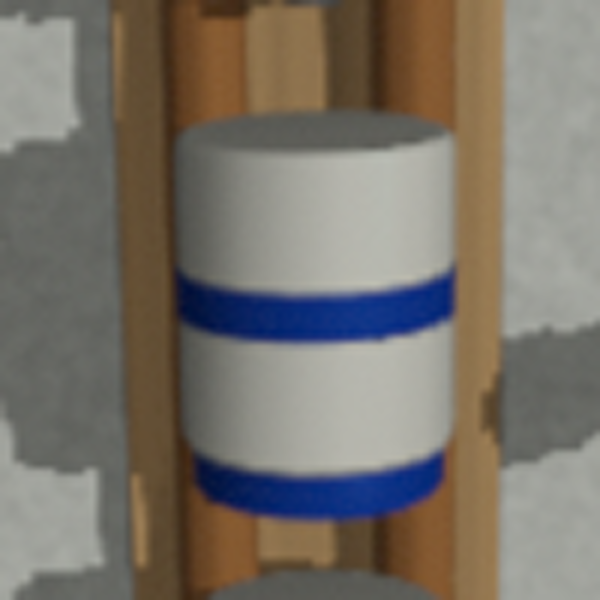

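Run:
```python
from h import *
s,c=wristcam()
for n,r,z in (("bodyend-",152,79),("band",318,79),("bodyend+",472,79),("lid",519,77)): print(n,np.round(ray(c,(292,r/6+140-.4),z),1))
plan(489,305,150,np.pi-0.013,4)
```

```text
bodyend- [459.1 305.4  79. ]
band [490.9 304.5  79. ]
bodyend+ [521.7 303.8  79. ]
lid [532.1 303.5  77. ]
row x4: [-0.409, 0.323, 3.378, 0.0, 0.0, -0.005, 100.0]
4 [489. 305.] 3.13;
```

```bash
python3 -m jog '[[-0.47,0.3,3.4,0,0,-0.005,100],[-0.47,0.3,3.4,0,0,-0.005,100],[-0.47,0.3,3.4,0,0,-0.005,100],[-0.47,0.3,3.4,0,0,-0.005,100],[0,0,0,0,0,0,100],[0,0,0,0,0,0,100]]'
python3 - <<'E'
from h import *
s,c=wristcam(); cv2.imwrite("pics/w3.png",c["color"])
print(s["eef_pos"]); plan(490.5,305.5,36,3.127,5)
E
```

```text
clock: 3.7
eef_pos: [491.2, 304.3, 150.0]
eef_rot: [-3.141, -0.0, 3.128]
wrist_force: [0.5, 0.6, 0.6]
finger_gap: 94.1
[491.19668453 304.26197832 150.01579468]
row x5: [0.019, 0.018, 2.301, 0.0, 0.0, 0.0, 100.0]
4 [491. 305.] 3.13;
```

View pics/w3.png

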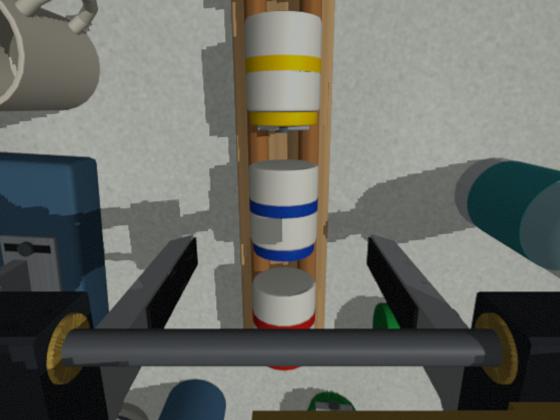

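```bash
python3 - <<'E'
from h import *
s,c=wristcam()
for uv,z in (((250,205),51),((318,205),51),((284,174),79),((284,248),79),((284,210),79)): print(np.round(ray(c,uv,z),1))
E
python3 -m jog '[[0,0.05,2.4,0,0,0,100],[0,0.05,2.4,0,0,0,100],[0,0,2.4,0,0,0,100],[0,0,2,0,0,0,100],[0,0,1.4,0,0,0,100],[0,0,0.8,0,0,0,100],[0,0,0,0,0,0,100],[0,0,0,0,0,0,100]]'
```

```text
[494.1 278.9  51. ]
[494.9 335.8  51. ]
[462.8 307.5  79. ]
[521.3 306.8  79. ]
[490.4 307.2  79. ]
clock: 4.6
eef_pos: [491.1, 306.0, 36.5]
eef_rot: [3.141, 0.001, 3.13]
wrist_force: [1.0, -0.4, 0.2]
finger_gap: 94.2
```

```bash
python3 -m jog '[[0,0.1,0,0,0,0,40],[0,0,0,0,0,0,40],[0,0,0,0,0,0,40],[0,0,0,0,0,0,40],[0,0,0,0,0,0,40],[0,0,0,0,0,0,40]]' 25
```

```text
clock: 5.2
eef_pos: [490.6, 305.5, 35.6]
eef_rot: [-3.139, -0.001, 3.13]
wrist_force: [-1.4, -11.0, 6.1]
finger_gap: 55.3
```

```bash
python3 -m jog '[[0,-0.1,-0.2,0,0,0,40],[0,0,-0.5,0,0,0,40],[0,0,-1,0,0,0,40],[0,0,-2,0,0,0,40],[0,0,-3,0,0,0,40],[0,0,-4,0,0,0,40],[0,0,-4,0,0,0,40],[0,0,-3,0,0,0,40]]'
python3 - <<'E'
from h import *
s,c=wristcam(); cv2.imwrite("pics/w4.png",c["color"])
print(s["eef_pos"],s["wrist_force"],s["finger_gap"])
E
```

```text
clock: 6.0
eef_pos: [490.7, 306.0, 215.9]
eef_rot: [3.14, 0.002, 3.13]
wrist_force: [0.4, 0.0, -4.3]
finger_gap: 55.7
[490.66952791 306.02114573 215.93477265] [ 0.42541085  0.04121056 -4.2943314 ] 55.67852540525315
```

View pics/w4.png

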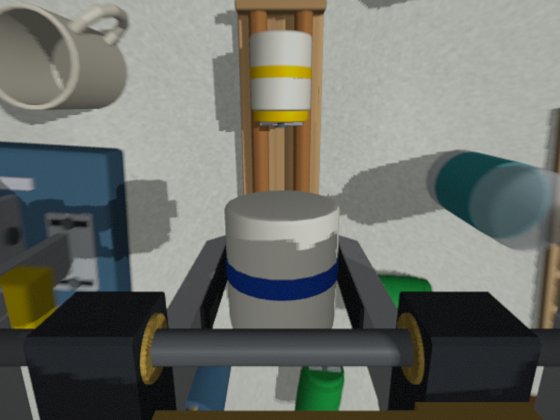

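Run:
```python
from h import *
plan(538,-120,330,1.508,14,40)
```

```text
row x14: [-2.625, -2.204, -0.781, 0.0, 0.0, 0.116, 40.0]
4 [578. 202.] 2.67; 8 [608.  69.] 2.2; 12 [576. -63.] 1.74;
```

```bash
python3 -m jog '[[-1.5,-1.2,-1.6,0,0,0.066,40],[-2.6,-2.2,-1.6,0,0,0.116,40],[-2.6,-2.2,-1.6,0,0,0.116,40],[-2.6,-2.2,-1.6,0,0,0.116,40],[-2.6,-2.2,-1.6,0,0,0.116,40],[-2.6,-2.2,-1.6,0,0,0.116,40],[-2.6,-2.2,-1.4,0,0,0.116,40],[-2.6,-2.2,0,0,0,0.116,40]]'
python3 -m jog '[[-2.6,-2.2,0,0,0,0.116,40],[-2.6,-2.2,0,0,0,0.116,40],[-2.6,-2.2,0,0,0,0.116,40],[-2.6,-2.2,0,0,0,0.116,40],[-2.6,-2.2,0,0,0,0.116,40],[-2.2,-2.0,0,0,0,0.1,40],[-1,-1,0,0,0,0.05,40],[0,0,0,0,0,0,40]]'
python3 -m jog '[[0,0,0,0,0,0,40],[0,0,0,0,0,0,40]]'
python3 - <<'E'
from h import *
s,c=wristcam(); cv2.imwrite("pics/w5.png",c["color"])
E
```

```text
clock: 6.85
eef_pos: [605.5, 82.7, 324.2]
eef_rot: [3.139, 0.001, 2.247]
wrist_force: [0.1, -0.1, -4.1]
finger_gap: 55.3
clock: 7.65
eef_pos: [534.4, -113.4, 322.8]
eef_rot: [3.141, 0.0, 1.52]
wrist_force: [0.3, -0.2, -4.0]
finger_gap: 55.7
clock: 7.85
eef_pos: [535.6, -111.7, 322.3]
eef_rot: [-3.141, -0.0, 1.524]
wrist_force: [0.4, 0.4, -3.7]
finger_gap: 55.2
```

View pics/w5.png

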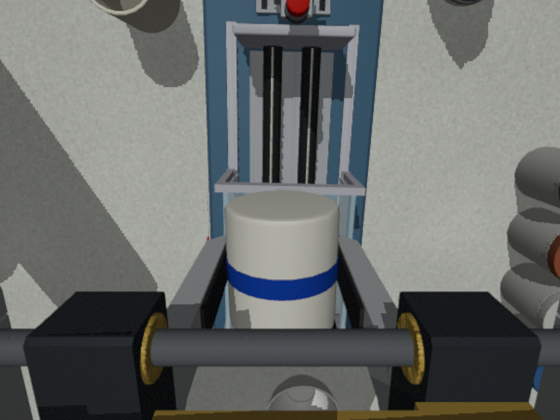

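Run:
```python
import cv2
a=cv2.imread("pics/w5.png")[0:200,200:385]; cv2.imwrite("pics/w5c.png",cv2.resize(a,None,fx=3,fy=3,interpolation=cv2.INTER_CUBIC))
```

```text
(no output)
```

View pics/w5c.png

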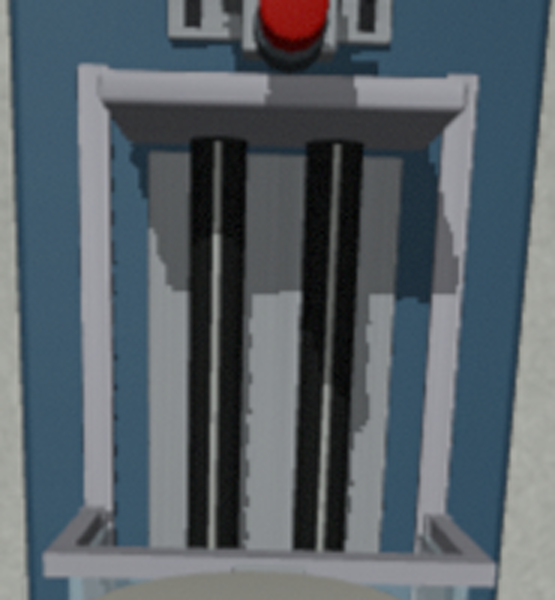

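```bash
cat > m.py <<'E'
from h import *
s,c=wristcam()
def P(u,v,z): return ray(c,((u+.5)/3-.5+200,(v+.5)/3-.5),z)
L=[P(218.5,150,73),P(216.5,300,73),P(214,540,73)]; R=[P(334.5,150,73),P(328,300,73),P(321,540,73)]
for n,q in (("L",L),("R",R)): print(n,np.round(q,1).tolist())
mid=[(a+b)/2 for a,b in zip(L,R)]; print("mid",np.round(mid,1).tolist(), "sep",[round(float(np.linalg.norm(a-b)),1) for a,b in zip(L,R)])
d=mid[0]-mid[2]; print("theta",np.arctan2(-d[0],d[1]))
for n,p in (("rollend L",(218,140,84)),("rollend R",(334,142,84)),("plateL",(105,103,136)),("plateR",(465,109,136)),("guardL top",(45,553,154)),("guardR top",(495,565,154)),("guardL bot",(45,577,147)),("guardR bot",(495,585,147)),("basL",(15,100,55)),("basL2",(28,560,55)),("basR",(548,100,55)),("basR2",(508,560,55)),("knob",(292,10,200))): print(n,np.round(P(*p),1))
E
python3 m.py
```

```text
L [[531.3, 28.3, 73.0], [527.6, -26.4, 73.0], [521.4, -122.6, 73.0]]
R [[575.4, 26.2, 73.0], [571.5, -28.4, 73.0], [566.1, -124.7, 73.0]]
mid [[553.4, 27.2, 73.0], [549.6, -27.4, 73.0], [543.7, -123.6, 73.0]] sep [44.1, 43.9, 44.8]
theta -0.0637732986537562
rollend L [531.6  30.1  84. ]
rollend R [574.4  27.4  84. ]
plateL [496.9  34.8 136. ]
plateR [612.3  27.7 136. ]
guardL top [ 467.  -107.7  154. ]
guardR top [ 620.3 -119.   154. ]
guardL bot [ 464.7 -117.8  147. ]
guardR bot [ 622. -128.  147.]
basL [452.4  52.7  55. ]
basL2 [ 438.7 -131.5   55. ]
basR [660.8  43.   55. ]
basR2 [ 648.8 -141.2   55. ]
knob [554.6  42.6 200. ]
```

Run:
```python
from h import *
s,c=wristcam(); T=np.linalg.inv(np.array(c["tool_from_camera"]))
for p in ((32,0,-43),(32,0,13),(32,28,-15),(32,-28,-15),(0,0,-43),(6,0,-43),(-32,0,-43),(0,28,-15)):
    q=T@np.array([*p,1]); print(p,np.round([c["fx"]*q[0]/q[2]+c["cx"],c["fy"]*q[1]/q[2]+c["cy"]],1))
a=c["color"][170:330,200:360]; cv2.imwrite("pics/w5d.png",cv2.resize(a,None,fx=4,fy=4,interpolation=cv2.INTER_CUBIC))
plan(548.1,-53.8,200,1.507,5,40)
```

```text
(32, 0, -43) [281.5 220.5]
(32, 0, 13) [281.7 189.4]
(32, 28, -15) [338.4 202.5]
(32, -28, -15) [224.8 202.5]
(0, 0, -43) [281.5 289.7]
(6, 0, -43) [281.5 277.3]
(-32, 0, -43) [281.5 351.6]
(0, 28, -15) [335.8 262.2]
row x5: [1.175, 0.19, 2.444, 0.0, 0.0, 0.003, 40.0]
4 [545. -65.] 1.51;
```

View pics/w5d.png

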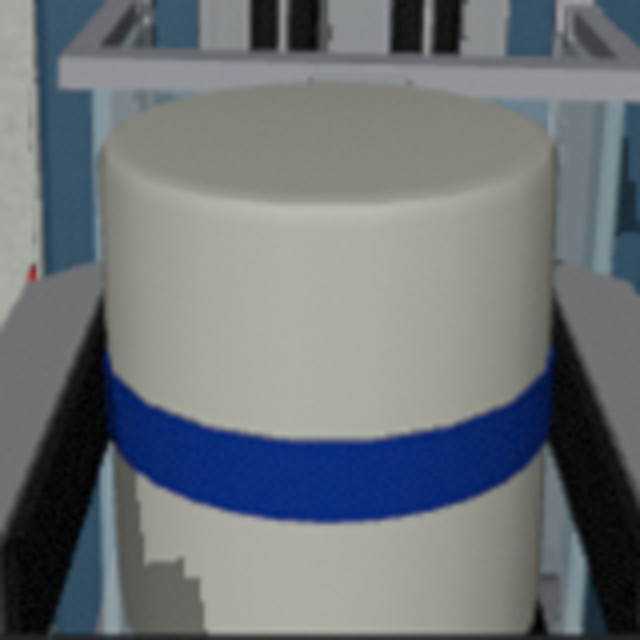

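The held jar matches the projection of a level, centred grasp within about 1 px (end edge at row 220.5, band at row 290). The roller spacing measures 44 mm, as it must be. I'm moving to place the jar.

```bash
python3 -m jog '[[1.18,0.2,1.6,0,0,0.003,40],[1.18,0.2,2.2,0,0,0.003,40],[1.18,0.2,2.5,0,0,0.003,40],[1.18,0.2,2.5,0,0,0.003,40],[1.18,0.2,2.2,0,0,0.003,40],[0,0,1.2,0,0,0,40],[0,0,0,0,0,0,40],[0,0,0,0,0,0,40]]'
python3 - <<'E'
from h import *
s,c=wristcam(); cv2.imwrite("pics/w6.png",c["color"])
plan(548.1,-53.8,110,1.507,4,40)
t=vision.camera("scene")["color"][180:300,150:350]; cv2.imwrite("pics/s6.png",cv2.resize(t,None,fx=4,fy=4,interpolation=cv2.INTER_CUBIC))
E
```

```text
clock: 8.8
eef_pos: [548.7, -54.7, 201.4]
eef_rot: [3.141, 0.0, 1.507]
wrist_force: [-0.5, 0.3, -4.0]
finger_gap: 55.7
row x4: [0.024, -0.019, 2.293, 0.0, 0.0, -0.0, 40.0]
4 [548. -54.] 1.51;
```

View pics/w6.png

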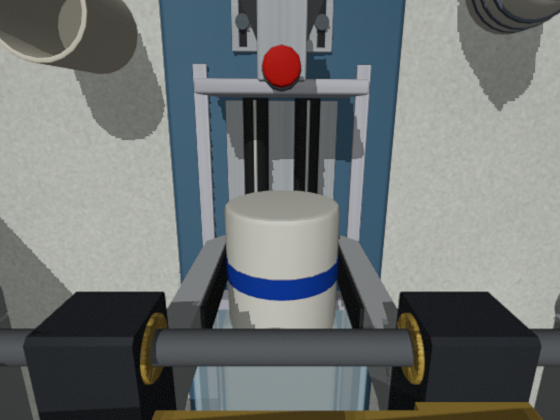

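View pics/s6.png

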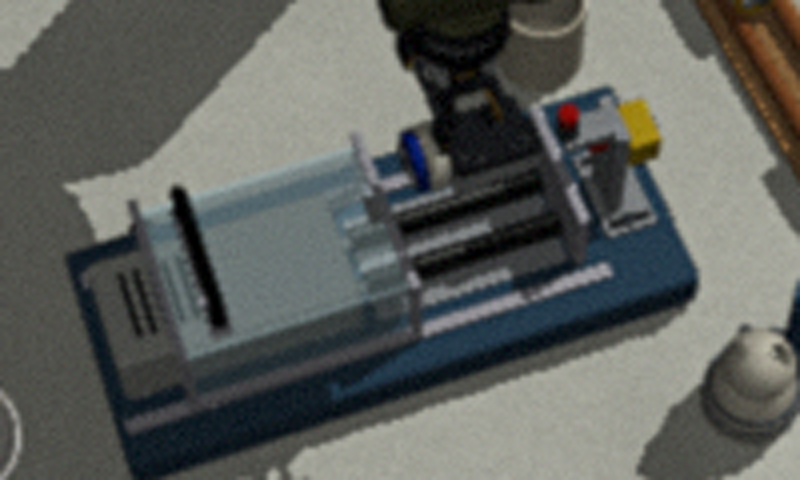

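The rollers sit symmetric about the jar (columns 256 and 307, image centre 282), with the lid towards the guard. I'm lowering it.

```bash
python3 -m jog '[[0.05,0,2,0,0,0,40],[0.05,0,2.5,0,0,0,40],[0,0,2.2,0,0,0,40],[0,0,1.4,0,0,0,40],[0,0,0.8,0,0,0,40],[0,0,0,0,0,0,40],[0,0,0,0,0,0,40]]'
```

```text
clock: 9.6
eef_pos: [548.9, -53.4, 112.5]
eef_rot: [3.14, 0.0, 1.507]
wrist_force: [-0.2, 0.4, -3.7]
finger_gap: 55.2
```

```bash
python3 -m jog '[[0,0,0.6,0,0,0,40],[0,0,0.5,0,0,0,40],[0,0,0.4,0,0,0,40],[0,0,0.2,0,0,0,40],[0,0,0.1,0,0,0,40],[0,0,0,0,0,0,40],[0,0,0,0,0,0,40]]'
python3 -m jog '[[0,0,0.1,0,0,0,40],[0,0,0.1,0,0,0,40],[0,0,0,0,0,0,40]]'
```

```text
clock: 10.3
eef_pos: [548.5, -53.3, 93.6]
eef_rot: [3.141, -0.0, 1.507]
wrist_force: [-0.7, -1.6, -3.5]
finger_gap: 55.5
clock: 10.6
eef_pos: [548.3, -53.3, 91.3]
eef_rot: [-3.141, -0.0, 1.507]
wrist_force: [-0.1, -0.7, -4.1]
finger_gap: 55.5
```

```bash
python3 -m jog '[[0,0,0.1,0,0,0,40],[0,0,0,0,0,0,40]]'
```

```text
clock: 10.8
eef_pos: [548.4, -53.3, 90.5]
eef_rot: [3.142, 0.0, 1.507]
wrist_force: [-0.5, 0.5, -3.3]
finger_gap: 55.6
```

```bash
python3 -m jog '[[0,0,0.05,0,0,0,40],[0,0,0.05,0,0,0,40],[0,0,0,0,0,0,40]]'
```

```text
clock: 11.1
eef_pos: [548.5, -53.2, 90.3]
eef_rot: [3.141, -0.0, 1.507]
wrist_force: [-5.0, 1.0, 7.1]
finger_gap: 55.5
```

```bash
python3 -m jog '[[0,0,0.05,0,0,0,40],[0,0,0.05,0,0,0,40],[0,0,0,0,0,0,40]]'
```

```text
clock: 11.4
eef_pos: [548.5, -53.2, 90.2]
eef_rot: [3.141, 0.0, 1.507]
wrist_force: [-9.8, 2.9, 17.1]
finger_gap: 55.7
```

```bash
python3 -m jog '[[0,-0.05,-0.1,0,0,0,40],[0,0,0,0,0,0,40]]'
```

```text
clock: 11.6
eef_pos: [548.1, -53.2, 90.1]
eef_rot: [3.141, 0.0, 1.507]
wrist_force: [-3.3, 2.2, 6.4]
finger_gap: 55.7
```

```bash
python3 -m jog '[[0,0,0,0,0,0,61],[0,0,0,0,0,0,63],[0,0,0,0,0,0,66],[0,0,0,0,0,0,70],[0,0,0,0,0,0,75],[0,0,0,0,0,0,75]]'
python3 -m jog '[[0,0,-0.5,0,0,0,75],[0,0,-1,0,0,0,75],[0,0,-2,0,0,0,75],[0,0,-3,0,0,0,75],[0,0,-4,0,0,0,75],[0,0,-4,0,0,0,75],[0,0,0,0,0,0,40],[0,0,0,0,0,0,0]]'
python3 - <<'E'
from h import *
s,c=wristcam(); cv2.imwrite("pics/w7.png",c["color"]); print(s["eef_pos"],s["wrist_force"])
t=vision.camera("scene")["color"][180:300,150:350]; cv2.imwrite("pics/s7.png",cv2.resize(t,None,fx=4,fy=4,interpolation=cv2.INTER_CUBIC))
E
```

```text
clock: 12.2
eef_pos: [547.9, -53.3, 89.4]
eef_rot: [-3.142, -0.0, 1.507]
wrist_force: [-0.3, 0.0, 0.4]
finger_gap: 70.6
clock: 13.0
eef_pos: [548.0, -53.3, 235.6]
eef_rot: [3.14, 0.0, 1.507]
wrist_force: [0.2, 0.2, -0.2]
finger_gap: 58.1
[548.04360786 -53.27851527 235.58481327] [ 0.20806468  0.24406371 -0.16004354]
```

View pics/w7.png

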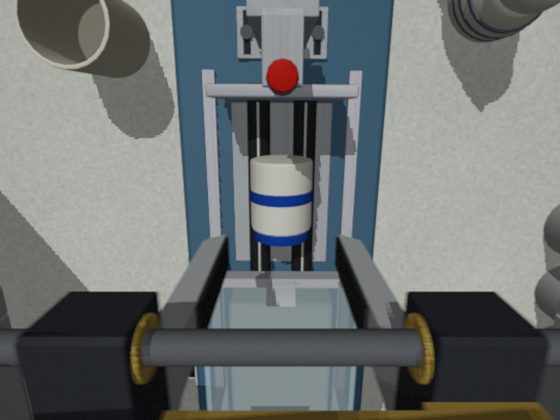

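View pics/s7.png

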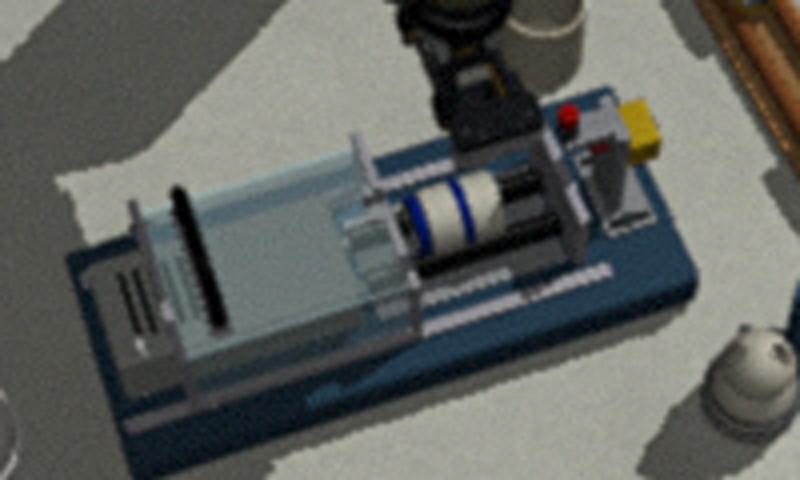

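Jar down: it lies between and along both rollers (wrist view rows 158–244, centred at column 282), clear of the guard frame at row 278. Next I go behind the handle with the fingers shut.

```bash
python3 -m jog '[[-3,0,0,0,0,0,0],[-4.5,0,0,0,0,0,0],[-4.5,0,0,0,0,0,0],[-4.5,0,0,0,0,0,0],[-4.5,0,0,0,0,0,0],[-3,0,0,0,0,0,0],[-1.5,0,0,0,0,0,0],[0,0,0,0,0,0,0]]' 20
python3 -m jog '[[0,0,0,0,0,0,0],[0,0,0,0,0,0,0]]'
python3 - <<'E'
from h import *
s,c=wristcam(); cv2.imwrite("pics/w8.png",c["color"]); print(s["eef_pos"],s["wrist_force"],s["finger_gap"])
E
```

```text
clock: 13.9
eef_pos: [531.1, -308.6, 233.2]
eef_rot: [-3.14, -0.001, 1.505]
wrist_force: [0.1, 0.3, -0.9]
finger_gap: 0.5
clock: 14.1
eef_pos: [532.0, -306.2, 234.5]
eef_rot: [-3.142, -0.0, 1.508]
wrist_force: [-0.2, -0.3, 0.8]
finger_gap: 0.4
[ 531.96404468 -306.23653156  234.47011142] [-0.19761125 -0.3468656   0.81904192] 0.4294661991812925
```

View pics/w8.png

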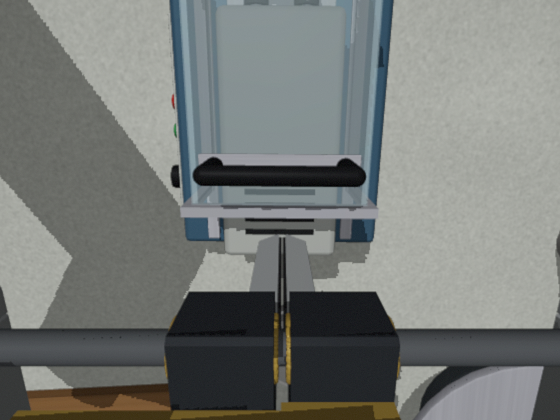

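```bash
cat >> h.py <<'E'
th=-0.064; ey=np.array([-np.sin(th),np.cos(th)]); ex=np.array([np.cos(th),np.sin(th)]); O=np.array([548.0,-55.8])-90*ey
def mill(p): d=np.array(p)[:2]-O; return round(float(d@ex),1),round(float(d@ey),1)
E
python3 - <<'E'
from h import *
s,c=wristcam()
for uv,z in (((205,176),188),((353,177),188),((280,166),192),((280,186),184),((280,211),154)): print(uv,mill(ray(c,uv,z)))
print("tcp",mill(s["eef_pos"]), s["eef_pos"])
E
```

```text
(205, 176) (-50.8, -128.0)
(353, 177) (47.2, -128.5)
(280, 166) (-1.1, -120.6)
(280, 186) (-1.2, -135.6)
(280, 211) (-1.3, -162.4)
tcp (0.1, -161.0) [ 531.99670204 -306.31429838  234.61855604]
```

The handle measures at mill y −128, 98 mm between legs, and the TCP is at y −161, so there's clearance to descend.

```bash
python3 -m jog '[[0,0,1,0,0,0,0],[0,0,2,0,0,0,0],[0,0,2,0,0,0,0],[0,0,1,0,0,0,0],[0,0,0,0,0,0,0],[0,0,0,0,0,0,0]]'
python3 -m jog '[[0.5,0,0,0,0,0,0],[0.5,0,0,0,0,0,0],[0,0,0,0,0,0,0]]'
```

```text
clock: 14.8
eef_pos: [531.8, -307.7, 175.0]
eef_rot: [3.141, 0.0, 1.507]
wrist_force: [0.1, 0.6, 0.2]
finger_gap: 0.7
clock: 15.1
eef_pos: [532.5, -297.1, 175.0]
eef_rot: [3.141, 0.0, 1.507]
wrist_force: [0.2, -0.1, -0.1]
finger_gap: 0.5
```

```bash
python3 -m jog '[[0.3,0,0,0,0,0,0],[0.3,0,0,0,0,0,0],[0.3,0,0,0,0,0,0],[0.3,0,0,0,0,0,0],[0.3,0,0,0,0,0,0]]'
```

```text
clock: 15.6
eef_pos: [533.2, -282.7, 174.5]
eef_rot: [3.141, 0.0, 1.507]
wrist_force: [0.8, -1.9, 0.4]
finger_gap: 0.8
```

```bash
python3 -m jog '[[0.5,0,0,0,0,0,0],[0.6,0,0,0,0,0,0],[0.6,0,0,0,0,0,0],[0.6,0,0,0,0,0,0],[0.6,0,0,0,0,0,0],[0.6,0,0,0,0,0,0],[0.6,0,0,0,0,0,0],[0.6,0,0,0,0,0,0]]'
python3 -m jog '[[0.6,0,0,0,0,0,0],[0.6,0,0,0,0,0,0],[0.6,0,0,0,0,0,0],[0.6,0,0,0,0,0,0],[0.6,0,0,0,0,0,0],[0.5,0,0,0,0,0,0],[0.4,0,0,0,0,0,0],[0.3,0,0,0,0,0,0]]'
python3 - <<'E'
from h import *
s,c=wristcam(); cv2.imwrite("pics/w9.png",c["color"]); print(s["eef_pos"],mill(s["eef_pos"]),s["wrist_force"])
for u,v,z in ((280,166,192),): pass
E
```

```text
clock: 16.4
eef_pos: [536.3, -235.4, 174.5]
eef_rot: [3.142, 0.0, 1.507]
wrist_force: [1.9, -2.0, 0.2]
finger_gap: 0.4
clock: 17.2
eef_pos: [538.9, -193.6, 174.4]
eef_rot: [-3.142, -0.0, 1.507]
wrist_force: [0.5, -2.9, 0.2]
finger_gap: 0.6
[ 538.88051426 -193.63220197  174.43325671] (-0.3, -48.1) [ 0.5326611  -2.9084007   0.18524172]
```

View pics/w9.png

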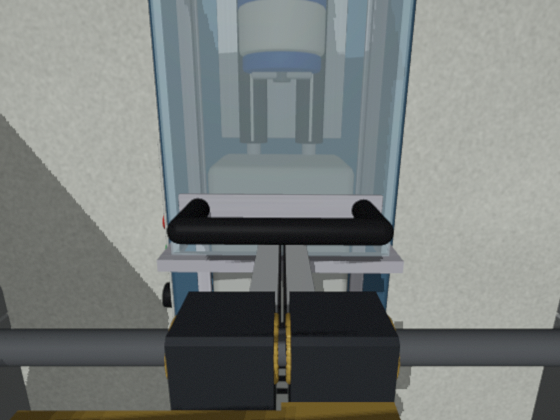

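```bash
python3 - <<'E'
from h import *
s,c=wristcam()
for uv,z in (((230,220),191),((230,243),185),((230,231),192)): print(uv,mill(ray(c,uv,z)))
print(mill(s["eef_pos"]),mill(ray(c,(281,70),77)))
E
python3 -m jog '[[0.3,0,0,0,0,0,0],[0.4,0,0,0,0,0,0],[0.4,0,0,0,0,0,0],[0.4,0,0,0,0,0,0],[0.4,0,0,0,0,0,0],[0.3,0,0,0,0,0,0],[0.3,0,0,0,0,0,0]]'
```

```text
(230, 220) (-25.9, -24.3)
(230, 243) (-27.3, -39.0)
(230, 231) (-25.9, -29.7)
(-0.3, -47.8) (-1.0, 56.0)
clock: 18.0
eef_pos: [540.5, -168.7, 174.4]
eef_rot: [-3.141, -0.0, 1.507]
wrist_force: [1.0, -0.9, -0.9]
finger_gap: 0.6
```

```bash
python3 -m jog '[[0.3,0,0,0,0,0,0],[0.3,0,0,0,0,0,0],[0.3,0,0,0,0,0,0],[0.2,0,0,0,0,0,0],[0.2,0,0,0,0,0,0]]'
python3 -m jog '[[0.2,0,0,0,0,0,0],[0.2,0,0,0,0,0,0]]'
python3 -m jog '[[0.2,0,0,0,0,0,0],[0.2,0,0,0,0,0,0]]'
python3 -m jog '[[0.2,0,0,0,0,0,0],[0.2,0,0,0,0,0,0]]'
```

```text
clock: 18.5
eef_pos: [541.3, -155.9, 174.4]
eef_rot: [3.142, -0.0, 1.507]
wrist_force: [1.4, -1.9, -1.2]
finger_gap: 0.5
clock: 18.7
eef_pos: [541.6, -151.9, 174.5]
eef_rot: [3.141, 0.0, 1.507]
wrist_force: [1.0, -2.9, -1.3]
finger_gap: 0.1
clock: 18.9
eef_pos: [541.9, -147.9, 174.5]
eef_rot: [3.141, 0.0, 1.507]
wrist_force: [0.8, -2.0, -2.2]
finger_gap: 0.3
clock: 19.1
eef_pos: [542.1, -143.9, 174.5]
eef_rot: [3.141, -0.0, 1.507]
wrist_force: [1.3, -2.3, -1.1]
finger_gap: 0.8
```

```bash
python3 -m jog '[[0.15,0,0,0,0,0,0],[0.15,0,0,0,0,0,0]]'
python3 -m jog '[[0.15,0,0,0,0,0,0],[0.15,0,0,0,0,0,0]]'
python3 -m jog '[[0.1,0,0,0,0,0,0],[0.1,0,0,0,0,0,0]]'
python3 -m jog '[[0.1,0,0,0,0,0,0],[0.1,0,0,0,0,0,0]]'
```

```text
clock: 19.3
eef_pos: [542.3, -141.0, 174.5]
eef_rot: [3.141, 0.0, 1.507]
wrist_force: [1.6, -2.4, -1.7]
finger_gap: 0.9
clock: 19.5
eef_pos: [542.5, -138.0, 174.5]
eef_rot: [3.141, -0.0, 1.507]
wrist_force: [1.8, -2.0, -1.1]
finger_gap: 0.3
clock: 19.7
eef_pos: [542.6, -136.0, 174.5]
eef_rot: [3.142, -0.0, 1.507]
wrist_force: [0.7, -1.9, -0.3]
finger_gap: 0.8
clock: 19.9
eef_pos: [542.8, -134.0, 174.5]
eef_rot: [3.141, 0.0, 1.507]
wrist_force: [1.9, -1.8, -0.3]
finger_gap: 0.5
```

```bash
python3 -m jog '[[0.1,0,0,0,0,0,0],[0.1,0,0,0,0,0,0]]'
python3 -m jog '[[0.1,0,0,0,0,0,0],[0.1,0,0,0,0,0,0]]'
python3 -m jog '[[0.1,0,0,0,0,0,0],[0.1,0,0,0,0,0,0]]'
```

```text
clock: 20.1
eef_pos: [542.9, -132.1, 174.5]
eef_rot: [3.141, 0.0, 1.507]
wrist_force: [1.8, -3.6, -0.7]
finger_gap: 0.7
clock: 20.3
eef_pos: [543.0, -130.3, 174.5]
eef_rot: [3.141, 0.001, 1.507]
wrist_force: [1.5, -4.7, -0.6]
finger_gap: 0.5
clock: 20.5
eef_pos: [543.2, -128.4, 174.5]
eef_rot: [3.141, 0.001, 1.507]
wrist_force: [2.7, -4.6, -0.3]
finger_gap: 0.6
```

```bash
python3 -m jog '[[0.1,0,0,0,0,0,0],[0.1,0,0,0,0,0,0],[0.1,0,0,0,0,0,0]]'
python3 -m jog '[[0.1,0,0,0,0,0,0],[0.1,0,0,0,0,0,0],[0.1,0,0,0,0,0,0]]'
python3 -m jog '[[0.1,0,0,0,0,0,0],[0.1,0,0,0,0,0,0],[0.1,0,0,0,0,0,0]]'
```

```text
clock: 20.8
eef_pos: [543.4, -125.4, 174.5]
eef_rot: [3.141, 0.001, 1.507]
wrist_force: [1.7, -5.3, -1.8]
finger_gap: 0.3
clock: 21.1
eef_pos: [543.6, -122.5, 174.5]
eef_rot: [3.141, 0.001, 1.507]
wrist_force: [2.8, -5.1, -0.7]
finger_gap: 0.5
clock: 21.4
eef_pos: [543.8, -119.5, 174.5]
eef_rot: [3.141, 0.001, 1.507]
wrist_force: [1.7, -6.8, -1.9]
finger_gap: 0.6
```

```bash
python3 -m jog '[[0.1,0,0,0,0,0,0],[0.1,0,0,0,0,0,0]]'
python3 - <<'E'
from h import *
s=monitor.read_state(); print(mill(s["eef_pos"]),s["wrist_force"])
s,c=wristcam(); cv2.imwrite("pics/w10.png",c["color"])
E
```

```text
clock: 21.6
eef_pos: [543.8, -117.2, 174.5]
eef_rot: [3.141, 0.0, 1.507]
wrist_force: [1.5, -1.2, 0.0]
finger_gap: 0.2
(-0.2, 28.5) [ 1.49882112 -1.18898079  0.03685554]
```

View pics/w10.png

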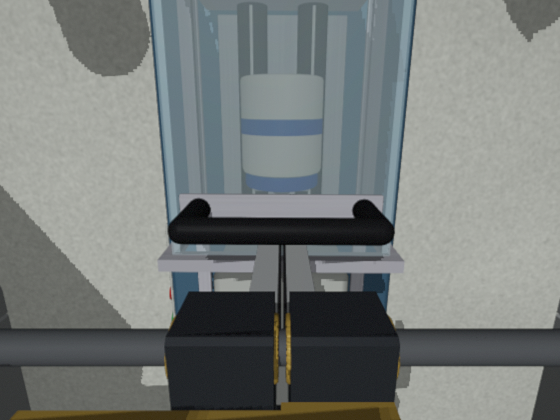

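Push fell from 6.8 N to 1.2 N, which suggests the click. I'm checking it without moving, then with 0.5 mm nudges.

```bash
python3 -m jog '[[0,0,0,0,0,0,0],[0,0,0,0,0,0,0]]'; python3 -m jog '[[0.05,0,0,0,0,0,0],[0,0,0,0,0,0,0]]'
```

```text
clock: 21.85
eef_pos: [543.7, -116.9, 174.4]
eef_rot: [-3.141, -0.0, 1.507]
wrist_force: [0.5, -2.0, 0.4]
finger_gap: 0.2
clock: 22.05
eef_pos: [543.8, -116.6, 174.5]
eef_rot: [-3.141, -0.0, 1.507]
wrist_force: [0.2, -0.7, 0.1]
finger_gap: 0.5
```

```bash
python3 -m jog '[[0.05,0,0,0,0,0,0],[0,0,0,0,0,0,0]]'
```

```text
clock: 22.25
eef_pos: [543.8, -116.1, 174.5]
eef_rot: [-3.141, -0.0, 1.507]
wrist_force: [0.5, -1.6, 0.7]
finger_gap: 0.3
```

```bash
python3 -m jog '[[0.05,0,0,0,0,0,0],[0,0,0,0,0,0,0]]'
```

```text
clock: 22.45
eef_pos: [543.9, -115.4, 174.4]
eef_rot: [-3.141, -0.0, 1.507]
wrist_force: [-0.0, 0.5, 0.6]
finger_gap: 0.6
```

Run:
```python
from h import *
s,c=wristcam(); a=c["color"]; cv2.imwrite("pics/w11.png",a); print(mill(s["eef_pos"]),s["wrist_force"])
def bar(a):
    col=a[200:260,215:255].mean(axis=(1,2)); return np.round(col).astype(int)
for f in ("w9","w10","w11"): print(f,bar(cv2.imread(f"pics/{f}.png")).tolist())
t=vision.camera("scene")["color"][180:300,150:350]; cv2.imwrite("pics/s11.png",cv2.resize(t,None,fx=4,fy=4,interpolation=cv2.INTER_CUBIC))
```

```text
(-0.3, 30.2) [-0.0006436   0.52270367  0.60311262]
w9 [161, 160, 158, 159, 159, 160, 160, 160, 161, 161, 160, 158, 158, 158, 159, 160, 147, 91, 27, 15, 19, 21, 21, 22, 23, 27, 32, 37, 39, 41, 41, 37, 31, 27, 24, 23, 20, 20, 19, 18, 17, 16, 12, 14, 59, 128, 142, 142, 141, 141, 141, 134, 128, 127, 125, 94, 71, 69, 69, 73]
w10 [157, 156, 155, 155, 156, 156, 156, 156, 157, 157, 156, 155, 154, 154, 155, 156, 141, 85, 25, 15, 18, 19, 20, 21, 22, 26, 31, 35, 37, 40, 39, 35, 30, 26, 23, 21, 20, 19, 18, 17, 16, 14, 12, 13, 52, 109, 122, 122, 122, 121, 122, 123, 124, 124, 120, 90, 68, 66, 67, 68]
w11 [155, 155, 156, 156, 157, 156, 157, 157, 156, 155, 154, 154, 155, 156, 113, 49, 17, 16, 18, 20, 21, 21, 24, 28, 33, 37, 39, 41, 38, 33, 28, 24, 22, 21, 19, 19, 17, 17, 16, 13, 10, 25, 85, 116, 122, 122, 122, 121, 121, 123, 124, 124, 123, 94, 71, 67, 66, 71, 100, 119]
```

View pics/s11.png

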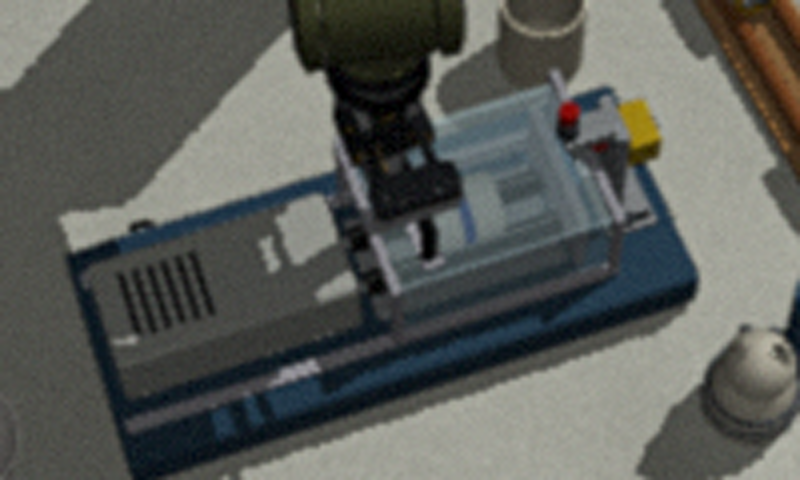

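```bash
python3 -m jog '[[0.05,0,0,0,0,0,0],[0.05,0,0,0,0,0,0],[0,0,0,0,0,0,0]]'
```

```text
clock: 22.85
eef_pos: [544.0, -114.5, 174.5]
eef_rot: [3.142, -0.0, 1.507]
wrist_force: [-0.2, 0.0, 0.8]
finger_gap: 0.6
```

```bash
python3 -m jog '[[0.05,0,0,0,0,0,0],[0,0,0,0,0,0,0]]'
```

```text
clock: 23.05
eef_pos: [544.0, -114.1, 174.4]
eef_rot: [-3.142, -0.0, 1.507]
wrist_force: [1.0, 0.1, 0.5]
finger_gap: 0.3
```

```bash
python3 -m jog '[[0.05,0,0,0,0,0,0],[0,0,0,0,0,0,0]]'
python3 - <<'E'
from h import *
s,c=wristcam(); a=c["color"]; cv2.imwrite("pics/w12.png",a); print(mill(s["eef_pos"]),s["wrist_force"])
print(np.round(a[200:260,215:255].mean(axis=(1,2))).astype(int).tolist())
E
```

```text
clock: 23.25
eef_pos: [544.0, -113.6, 174.4]
eef_rot: [-3.142, -0.0, 1.507]
wrist_force: [-0.4, -0.5, -0.3]
finger_gap: 0.3
(-0.3, 32.1) [-0.43706054 -0.48724116 -0.26847644]
[157, 156, 155, 155, 156, 156, 156, 157, 157, 157, 156, 154, 154, 154, 156, 156, 111, 46, 16, 17, 19, 20, 20, 22, 24, 28, 33, 36, 39, 40, 38, 32, 27, 24, 22, 20, 19, 18, 18, 17, 15, 13, 9, 27, 90, 118, 122, 122, 122, 121, 122, 123, 124, 123, 108, 81, 67, 66, 66, 75]
```

```bash
python3 -m jog '[[0.05,0,0,0,0,0,0],[0,0,0,0,0,0,0]]'
```

```text
clock: 23.5
eef_pos: [544.0, -113.3, 174.4]
eef_rot: [-3.142, 0.0, 1.507]
wrist_force: [-0.3, -2.0, 0.6]
finger_gap: 0.7
```

```bash
python3 -m jog '[[0.03,0,0,0,0,0,0],[0,0,0,0,0,0,0]]'
```

```text
clock: 23.7
eef_pos: [544.1, -113.1, 174.5]
eef_rot: [3.142, 0.0, 1.507]
wrist_force: [-0.5, -3.8, -0.7]
finger_gap: 0.2
```

```bash
python3 -m jog '[[0.03,0,0,0,0,0,0],[0,0,0,0,0,0,0]]'
```

```text
clock: 23.9
eef_pos: [544.1, -113.0, 174.5]
eef_rot: [3.141, 0.001, 1.507]
wrist_force: [-0.7, -5.2, -0.4]
finger_gap: 0.5
```

```bash
python3 -m jog '[[0.05,0,0,0,0,0,0],[0,0,0,0,0,0,0]]'
```

```text
clock: 24.1
eef_pos: [544.1, -112.8, 174.5]
eef_rot: [3.142, 0.001, 1.506]
wrist_force: [-0.3, -7.6, -0.4]
finger_gap: 0.5
```

```bash
python3 -m jog '[[0.05,0,0,0,0,0,0],[0,0,0,0,0,0,0]]'
```

```text
clock: 24.3
eef_pos: [544.1, -112.6, 174.5]
eef_rot: [3.141, 0.002, 1.506]
wrist_force: [0.0, -9.8, -0.5]
finger_gap: 0.4
```

```bash
python3 -m jog '[[-0.1,0,0,0,0,0,0],[-0.1,0,0,0,0,0,0],[-0.1,0,0,0,0,0,0],[-0.2,0,0,0,0,0,0],[-0.5,0,0,0,0,0,0],[0,0,0,0,0,0,0],[0,0,0,0,0,0,0]]'
python3 - <<'E'
from h import *
s,c=wristcam(); a=c["color"]; cv2.imwrite("pics/w13.png",a); print(mill(s["eef_pos"]),s["wrist_force"])
v=a[150:270,215:255].mean(axis=(1,2)); r=np.where(v<60)[0]+150; print(r.min(),r.max())
print(mill(ray(c,(230,r.min()-.5),191)),mill(ray(c,(230,r.max()+.5),185)))
E
```

```text
clock: 25.0
eef_pos: [543.5, -121.6, 174.4]
eef_rot: [-3.142, -0.0, 1.506]
wrist_force: [0.7, -0.4, 0.4]
finger_gap: 0.4
(-0.3, 24.0) [ 0.69903268 -0.39987817  0.43244802]
202 228
(-25.5, 57.0) (-27.0, 40.9)
```

The guard stayed put (handle at mill y 49, front edge about 208) while I backed off 8 mm. I'm retreating upward for a look at the catch and jar.

```bash
python3 -m jog '[[-0.5,0,0,0,0,0,0],[0,0,-2,0,0,0,0],[0,0,-3.5,0,0,0,0],[0,0,-4,0,0,0,0],[0,0,-3,0,0,0,0],[0,0,0,0,0,0,0],[0,0,0,0,0,0,0],[0,0,0,0,0,0,0]]'
python3 - <<'E'
from h import *
s,c=wristcam(); a=c["color"]; cv2.imwrite("pics/w14.png",a); print(mill(s["eef_pos"]),s["eef_pos"])
a=a[0:180,190:380];cv2.imwrite("pics/w14c.png",cv2.resize(a,None,fx=3.1,fy=3.1,interpolation=cv2.INTER_CUBIC))
t=vision.camera("scene")["color"][170:290,200:360]; cv2.imwrite("pics/s14.png",cv2.resize(t,None,fx=4.9,fy=4.9,interpolation=cv2.INTER_CUBIC))
E
```

```text
clock: 25.85
eef_pos: [542.9, -126.5, 298.0]
eef_rot: [-3.139, -0.001, 1.507]
wrist_force: [-0.5, 0.4, 0.4]
finger_gap: 0.4
(-0.6, 19.1) [ 542.85915188 -126.53148142  298.03131142]
```

View pics/w14c.png

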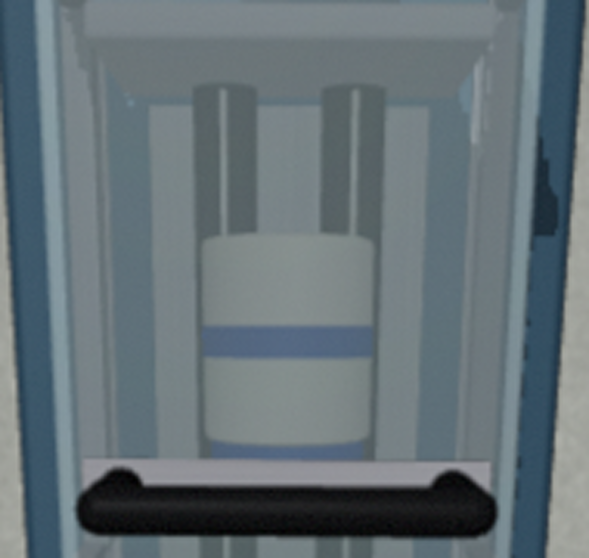

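View pics/s14.png

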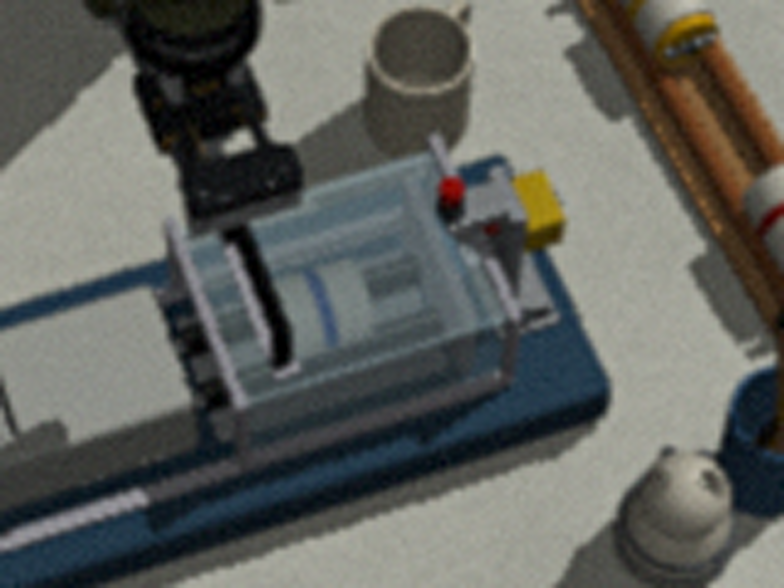

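```bash
python3 -m jog '[[2,0,0,0,0,0,0],[3,0,0,0,0,0,0],[2,0,0,0,0,0,0],[0,0,0,0,0,0,0],[0,0,0,0,0,0,0],[0,0,0,0,0,0,0]]'
python3 - <<'E'
from h import *
s,c=wristcam(); a=c["color"]; print(mill(s["eef_pos"]),s["eef_pos"])
cv2.imwrite("pics/w15.png",a)
a=a[0:180,190:380];cv2.imwrite("pics/w15c.png",cv2.resize(a,None,fx=3.1,fy=3.1,interpolation=cv2.INTER_CUBIC))
E
```

```text
clock: 26.55
eef_pos: [547.6, -57.5, 299.1]
eef_rot: [-3.141, 0.0, 1.506]
wrist_force: [0.8, 0.1, 0.1]
finger_gap: 0.6
(-0.3, 88.3) [547.60800391 -57.46152226 299.09333934]
```

View pics/w15c.png

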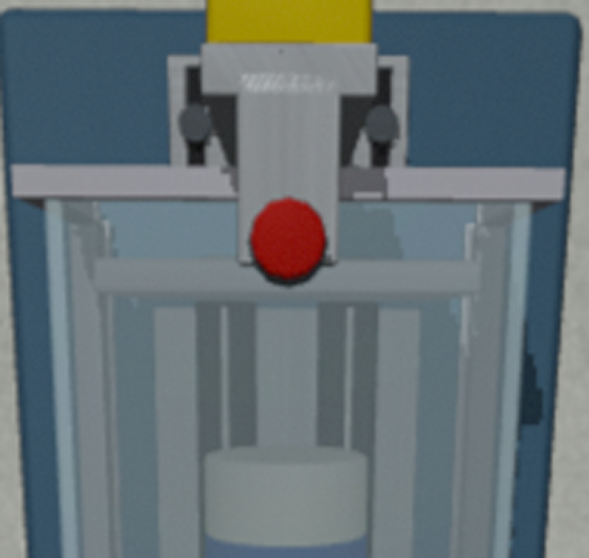

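Run:
```python
from h import *
cv2.imwrite("pics/s16.png",vision.camera("scene")["color"]); print(monitor.read_state()["wrist_force"])
```

```text
[0.14106024 0.65617075 0.21748747]
```

View pics/s16.png

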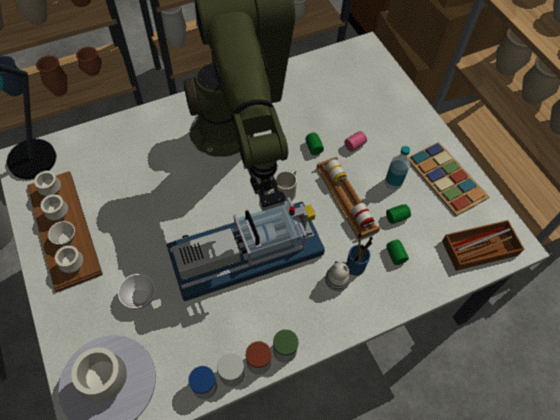

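The guard is shut at (270,232) with the jar under it. Everything else stands where it was.

```bash
python3 -c "
from cell import order; print(order.sign_off())"
```

```text
the job is handed in; nothing more can be done
None
```

The blue-lidded jar is on the mill's two rollers and the guard is shut over it. I handed the job in at about 27 s of the 61 s allowed.

- **Jar:** I laid it along the rollers with its lid towards the motor, around mill y 44–124, wholly on them. While I lowered it, the upward force at the wrist reached about 17 N. I backed that off to about 6 N before opening the fingers. The last pictures show it lying straight under the guard.
- **Guard:** I pushed the handle at up to 60 mm/s, then 10 mm/s once the bolt began to resist. The push rose to 6.8 N, fell to about 1 N, and the guard jumped ahead of the fingers, which I took as the click.
- **Latch check:** Pressing on again gave a stiff resistance up to 9.8 N, where I stopped, well below the 23 N overload. When I then backed off, the guard stayed put, with its front edge about 8 mm past the nominal catch point. I did not try pulling the guard back or see the bolt drop, so the latch rests on these force and position readings.
- **Everything else:** In the final scene view the other jars, pottery, bottle and brushes are where they were. The arm was clear and touching nothing.

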